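Set the taps of a filtration manifold

ROBOT

A 6-joint arm with a two-finger parallel gripper is mounted at the origin on the work surface. World frame = base frame: x ahead of the robot, y to its left, z up, the work surface at z = 0. Lengths are in m, angles in rad, forces in N, time in s.
With the tool pointing down it reaches from about 0.275 to 0.775 m from the base axis. Payload 14.6 kg.
Tool frame: the origin (TCP) lies between the finger pads; the fingertips stand 8 mm ahead of it and the grasp point (between the pads) lies 11 mm behind it; z points along the fingers, y is the direction in which the jaws open and shut (so a half turn about z gives the same grasp; the last joint's range is limited). The gripper opens to 85 mm and grips with 20 to 120 N. Pads are 22 mm wide; open, the fingers measure 114 mm over their backs; the gripper's body (76 mm by 85 mm) begins 54 mm behind the grasp point. The pads swing forward as they close: fully open they stand 13 mm farther back than shut.
Start: joints at [1.055, 0.263, -0.048, 1.259, 0, 1.415], TCP at [0.185, 0.491, 0.239] pointing down, gripper open.
Joint ranges: [-2.65, 2.65], [-0.89, 1.7], [-1.18, 1.37], [-2.13, 2.11], [-1.35, 1.29], [-3.14, 3.14]. Speed limits (rad/s): [1.89, 1.89, 2.57, 2.79, 3.14, 3.14].

INTERFACE

Orientations are given as a rotation vector (axis times angle).
In Python, from bench import robot gives the robot as it stands.
- The arm moves only by the shell command python3 -m creep 'ROWS' [FORCE]. ROWS is JSON, a list of rows, each a list of 7 numbers: the shift along the tool's x, y, z in units of 150 mm (1.0 is 150 mm), then the turn, a rotation vector about the tool's x, y, z in units of pi/4 rad (1.0 is pi/4 rad), then the opening, from 0 (shut) to 1 (fully open). In form: [[x, y, z, wx, wy, wz, gripper], ...]. A call has exactly 5 rows; each row shifts and turns the pose as measured when the row begins, along the tool's axes as they then stand; what a row does not reach is not made up. A row lasts 1/12 s, in which the tool goes at most 41.7 mm and 7.16 degrees, less where a joint would pass 70% of its speed; a pose out of reach is approached as far as the arm can. A call with a number of a shift or a turn outside -1 to 1 is refused whole. A call with a gripper value outside its range is refused whole. The fingers move at their own pace and stop on an object; FORCE is the grip in N (left out, the last holds). Time passes only in rows, so rows that do not move let the fingers close, or fill a call up. It gives the time, the measured TCP pose, the force and the opening at its end, in the units of the state.
- robot.state(): the state, without advancing time (a new reading comes with each control period).
- robot.snapshot(name): name is "side" or "top" or "wrist"; returns (picture, depth): 480x640x3 uint8, red, green, blue; 480x640 float32, m along the optical axis (not along the pixel's ray), 0 where there is no reading.
- robot.calibration(name): a dict with "K" (3x3 intrinsics, pixels), "world_from_camera" (4x4, takes a point from camera to world coordinates). Camera axes: x right, y up, looking along -z (the intrinsics and any distortion apply to the point x, -y, -z); pixel columns grow to the right and rows downward; lengths in m; the calibration is good to about 2 mm. A picture is of the moment at which its call begins: read the wrist's pose just before it. calibration takes no time and is no camera call; for the wrist camera it gives the pose at the moment of the call.
- robot.finish_job(): hands the job in, once; it reports no verdict.
The state is a dict: "clock": time; "qpos": joint angles; "qvel": joint speeds; "effort": joint torques, N m; "ee_pos": TCP position; "tcp_rot": TCP orientation; "force": force on the tool from outside, world axes, zero at the start; "torque": the same for the moment, N m; "opening": finger opening in m.
Only numpy, scipy, OpenCV 4.12 (cv2) and the standard library are available. Lean on these libraries where they do the work, as an engineer would, in place of code of your own. Each camera call takes 0.05 s, during which the arm holds its last target. There are 200 camera calls.

TASK

Get the three-place filtration manifold ready for the pump: only one of its places carries a filter funnel. Push that place's tap lever round until the tap is fully open, the lever in line with its pipe and pointing towards the robot, and push the levers of the two places without a funnel round until they are fully shut, square across their pipes. Nothing needs picking up: leave the funnel, the bare filter supports and everything else on the bench standing where they are.

Things in the scene. Friction and masses are not known exactly. Their poses are not given: they have to be found in the camera images.
- manifold: Vacuum filtration manifold, fixed to the bench. Header pipe (410 mm long, along its own y, 70 mm nearer the robot than the taps, top at 75 mm) with three branch pipes (21 mm thick, axis 60 mm up, 130 mm apart) running along its own +x, away from the robot. Each has a lever tap and, 140 mm beyond, a seat. Small gauge on the header's near side, 82 mm high. Origin on the bench under the middle tap's axis; yaw within 0.3 rad.
- tap_left (a joint): Turn of the left (farthest to +y of the manifold) tap's lever about its vertical axis, rad: 0 = shut, on its stop (lever square across the pipe, pointing to the manifold's +y); 1.571 = open, on its stop (in line with the pipe, pointing to the manifold's -x, towards the robot); grows counter-clockwise from above. Stiff (about 3.5 N at the sleeve), stays where left; starts part-way.
- axis_left (a point): Point fixed on the manifold, on the vertical axis of the left (farthest to +y of the manifold) tap, at the lever sleeve's mid-height (110 mm above the bench). Its axes are the manifold's.
- lever_left (a point): Centre of the black sleeve on the left (farthest to +y of the manifold) tap's lever, 64 mm from the tap's axis. The sleeve reaches from 38 to 90 mm from the axis, is 16 mm wide, and lies 105 to 115 mm above the bench; own y points outward along the lever. Below it is clear space down to pipes and gauge (82 mm up at most).
- place_left (a point): Centre of the rim of the rubber seat fed by the left (farthest to +y of the manifold) tap, 105 mm above the bench, 140 mm beyond the tap's axis along the manifold's own +x. The funnel or a bare filter support stands here.
- tap_mid (a joint): Turn of the middle tap's lever about its vertical axis, rad: 0 = shut, on its stop (lever square across the pipe, pointing to the manifold's +y); 1.571 = open, on its stop (in line with the pipe, pointing to the manifold's -x, towards the robot); grows counter-clockwise from above. Stiff (about 3.5 N at the sleeve), stays where left; starts part-way.
- axis_mid (a point): Point fixed on the manifold, on the vertical axis of the middle tap, at the lever sleeve's mid-height (110 mm above the bench). Its axes are the manifold's.
- lever_mid (a point): Centre of the black sleeve on the middle tap's lever, 64 mm from the tap's axis. The sleeve reaches from 38 to 90 mm from the axis, is 16 mm wide, and lies 105 to 115 mm above the bench; own y points outward along the lever. Below it is clear space down to pipes and gauge (82 mm up at most).
- place_mid (a point): Centre of the rim of the rubber seat fed by the middle tap, 105 mm above the bench, 140 mm beyond the tap's axis along the manifold's own +x. The funnel or a bare filter support stands here.
- tap_right (a joint): Turn of the right (farthest to -y of the manifold) tap's lever about its vertical axis, rad: 0 = shut, on its stop (lever square across the pipe, pointing to the manifold's +y); 1.571 = open, on its stop (in line with the pipe, pointing to the manifold's -x, towards the robot); grows counter-clockwise from above. Stiff (about 3.5 N at the sleeve), stays where left; starts part-way.
- axis_right (a point): Point fixed on the manifold, on the vertical axis of the right (farthest to -y of the manifold) tap, at the lever sleeve's mid-height (110 mm above the bench). Its axes are the manifold's.
- lever_right (a point): Centre of the black sleeve on the right (farthest to -y of the manifold) tap's lever, 64 mm from the tap's axis. The sleeve reaches from 38 to 90 mm from the axis, is 16 mm wide, and lies 105 to 115 mm above the bench; own y points outward along the lever. Below it is clear space down to pipes and gauge (82 mm up at most).
- place_right (a point): Centre of the rim of the rubber seat fed by the right (farthest to -y of the manifold) tap, 105 mm above the bench, 140 mm beyond the tap's axis along the manifold's own +x. The funnel or a bare filter support stands here.
- funnel: Open steel filter funnel, a cup of 64 mm diameter clamped with a black ring on its filter support; stands loose in one of the three seats (which one differs) and rises 100 mm above the seat's rim, to 205 mm above the bench. Origin on its axis at the height of the seat's rim, z up.
- support_a: Bare filter support with no funnel: a flat steel disc 55 mm in diameter standing 17 mm above the rim of its seat, loose. Origin on its axis at the height of the seat's rim, z up.
- support_b: Bare filter support with no funnel: a flat steel disc 55 mm in diameter standing 17 mm above the rim of its seat, loose. Origin on its axis at the height of the seat's rim, z up.
- vial: Bystander: small amber vial, 25 mm diameter, 48 mm tall, standing between the middle and left branch pipes; loose. Origin at the centre of its underside.
- dish: Bystander: clear Petri dish, 95 mm diameter, 15 mm high, on the robot's side of the header; loose. Origin at the centre of its underside.
- forceps: Bystander: steel forceps, 120 mm long, lying on the robot's side of the header; loose. Origin at the centre of its underside.
- wash_bottle: Bystander: white wash bottle, 72 mm diameter, 205 mm tall with its spout, left of the places; loose. Origin at the centre of its underside.
- reagent: Bystander: amber reagent bottle, 62 mm diameter, 115 mm tall, to the right of the manifold; loose. Origin at the centre of its underside.
- tape: Bystander: blue ring of tape lying flat, 96 mm diameter, 24 mm high, to the right of the manifold; loose. Origin at the centre of its underside.
- membranes: Bystander: round white box of membrane filters with a clear lid, 62 mm diameter, 36 mm high, left of the taps; loose. Origin at the centre of its underside.
There are look-alikes about, which are no part of the job. What is shaped like the support_a but red or turquoise is not meant.

How it is judged:
At the end, for the whole second after the job is handed in: The tap of the place where the funnel stands is open to within 0.13 rad (7.5 degrees) of its stop (joint above 1.44), both other taps are shut to within 0.13 rad (joint below 0.13), all levers at rest, and the funnel and both supports upright (within 0.12 rad) in their seats (((horizontal distance between funnel and place_left below 0.015 m and value of joint tap_left above 1.44 rad and value of joint each of tap_mid, tap_right below 0.13 rad) or (horizontal distance between funnel and place_mid below 0.015 m and value of joint each of tap_left, tap_right below 0.13 rad and value of joint tap_mid above 1.44 rad) or (horizontal distance between funnel and place_right below 0.015 m and value of joint each of tap_left, tap_mid below 0.13 rad and value of joint tap_right above 1.44 rad)) and velocity of joint tap_left between -0.05 and 0.05 rad/s and velocity of joint tap_mid between -0.05 and 0.05 rad/s and velocity of joint tap_right between -0.05 and 0.05 rad/s and angle between each of funnel, support_a, support_b's own z axis and vertical below 0.12 rad); the robot touches nothing.
It fails at once if the funnel or a filter support is lifted, shifted by more than 10 mm or tipped (distance of any of funnel, support_a, support_b from where it was at the start of the episode above 0.01 m or angle between any of funnel, support_a, support_b's own z axis and vertical above 0.3 rad).
It fails at once if a bystander is lifted, tipped or shifted by more than 20 mm (distance of any of vial, dish, forceps, wash_bottle, reagent, tape, membranes from where it was at the start of the episode above 0.02 m or angle between any of vial, dish, forceps, wash_bottle, reagent, tape, membranes's own z axis and vertical above 0.4 rad).
It also fails if it takes over 54 s, if anything falls off the work surface, if the arm or the gripper's body presses on something with over 40 N, if the wrist force passes 120 N, or if a joint passes its speed limit or range.

## Working session

There is one attempt and no reset: what is moved stays moved. The work goes in short steps, Python scripts to look and compute and a shell command to move; the robot and the scene stay as the last step left them, time stands still between calls to the robot, and variables do not carry over. Pictures are saved under pics/ and viewed, about 8 in all and at most 12, crops included, and the job is handed in when it is done.

```bash
mkdir -p pics; ls; python3 - <<'E'
from bench import robot
import cv2,numpy as np
print(robot.state())
for n in("top","side"):
    p,d=robot.snapshot(n); cv2.imwrite(f"pics/{n}0.png",p[:,:,::-1]); np.savez(f"{n}0.npz",p=p,d=d,**robot.calibration(n))
    c=robot.calibration(n);print(n,c)
E
```

```text
pics
{'clock': 0.0, 'qpos': array([ 1.05469486e+00,  2.63550178e-01, -4.89552875e-02,  1.25938688e+00,
        2.21476107e-05,  1.41554109e+00]), 'qvel': array([-9.10542403e-04,  3.72016755e-04,  2.96732589e-05, -2.78547794e-03,
        2.00805924e-03,  1.60721583e-04]), 'effort': array([-5.70775301e-03, -6.37608075e+01,  3.84563076e+01,  1.37366165e-02,
       -3.99345790e-04,  1.75866967e-05]), 'ee_pos': array([0.18520345, 0.49096282, 0.23880423]), 'tcp_rot': array([-5.63677116e-01, -3.09022170e+00,  1.61387761e-03]), 'force': array([-0.12416532,  0.06487332, -0.1903841 ]), 'torque': array([ 0.02460846, -0.01336054, -0.04193031]), 'opening': 0.08565172133477644}
top {'K': array([[500.3869311 ,   0.        , 319.00334829],
       [  0.        , 500.3869311 , 242.01033023],
       [  0.        ,   0.        ,   1.        ]]), 'world_from_camera': array([[-0.0199654 ,  0.9881523 , -0.15217235,  0.47213062],
       [-0.99958797, -0.01658922,  0.0234241 ,  0.03286979],
       [ 0.02062216,  0.15257732,  0.98807636,  0.94319138],
       [ 0.        ,  0.        ,  0.        ,  1.        ]])}
side {'K': array([[550.68044729,   0.        , 319.16512474],
       [  0.        , 550.68044729, 237.75729293],
       [  0.        ,   0.        ,   1.        ]]), 'world_from_camera': array([[-0.99019032,  0.0914238 , -0.10566375,  0.48804201],
       [-0.13775434, -0.51218635,  0.8477552 ,  1.09171018],
       [ 0.02338548,  0.85399463,  0.51975599,  0.76746041],
       [ 0.        ,  0.        ,  0.        ,  1.        ]])}
```

View pics/top0.png

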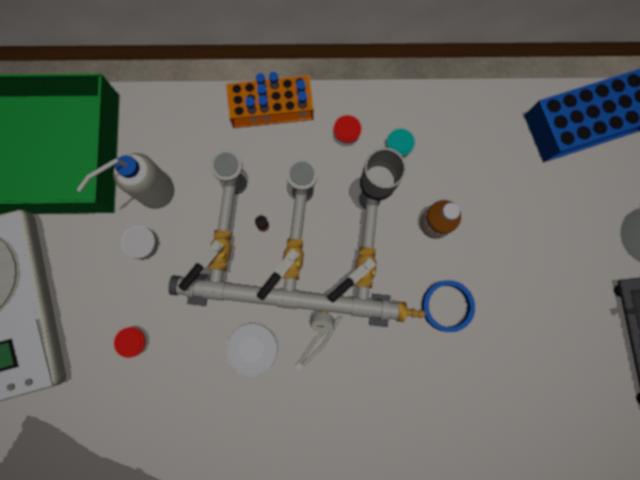

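The top view shows the funnel cup at about (381,175), the right place. The bare supports are at (227,166) and (302,176). The black sleeves are at about (191,277), (269,286) and (341,290), all roughly half-way round. So the right tap has to open, and the middle and left taps have to shut. Next I measure these points.

```bash
cat >h.py <<'E'
import numpy as np,cv2
def ray(c,uv,z):
    K=c["K"];T=c["world_from_camera"];uv=np.atleast_2d(uv).astype(float)
    d=np.c_[(uv[:,0]-K[0,2])/K[0,0],-(uv[:,1]-K[1,2])/K[1,1],-np.ones(len(uv))]@T[:3,:3].T
    o=T[:3,3]; return o+d*((z-o[2])/d[:,2])[:,None]
def pts(c,d):
    K=c["K"];T=c["world_from_camera"];v,u=np.mgrid[:480,:640]
    P=np.stack([(u-K[0,2])/K[0,0]*d,-(v-K[1,2])/K[1,1]*d,-d],-1)
    return P@T[:3,:3].T+T[:3,3]
def sleeves(p,c,d,vmax=60):
    "black blobs at sleeve height -> centre and long-axis direction"
    P=pts(c,d); m=((p.max(2)<vmax)&(abs(P[...,2]-.113)<.012)).astype(np.uint8)
    n,l,s,ce=cv2.connectedComponentsWithStats(m); out=[]
    for i in range(1,n):
        if s[i,4]<80: continue
        v,u=np.nonzero(l==i); Q=ray(c,np.c_[u,v],.115)[:,:2]
        r=cv2.minAreaRect(Q.astype(np.float32)*1000)
        b=cv2.boxPoints(r); e=[b[1]-b[0],b[2]-b[1]]; e=max(e,key=np.linalg.norm)
        out.append((s[i,4],ce[i].round(),np.array(r[0])/1000,np.array(r[1]).round(1),e/np.linalg.norm(e)))
    return out
E
python3 - <<'E'
from h import *
c=np.load("top0.npz");p,d=c["p"],c["d"];P=pts(c,d)
for s in sleeves(p,c,d): print("sleeve",*s)
# seats: discs/cup, height from depth, ray at that height
for n,uv in dict(L=(227,166),M=(302,176),F=(381,175)).items():
    u,v=uv;q=P[v-20:v+20,u-20:u+20]; print(n,"z max",np.percentile(q[...,2],[50,90,98]).round(3),"xyz",P[v,u].round(3))
    h=q[...,2]; k=(h>.19) if n=="F" else (h>.114)&(h<.13); print("  mean of top",q[k].mean(0).round(4),k.sum())
hsv=cv2.cvtColor(p,cv2.COLOR_RGB2HSV)
m=((hsv[...,0]>10)&(hsv[...,0]<28)&(hsv[...,1]>130)&(hsv[...,2]>90)).astype(np.uint8)
n,l,s,ce=cv2.connectedComponentsWithStats(m)
for i in range(1,n):
    if s[i,4]>60: k=(l==i);print("yellow",s[i],ce[i].round(1),np.median(P[k],0).round(3))
for n,uv in dict(wash=(137,175),reag=(443,217)).items(): print(n,P[uv[1],uv[0]].round(3))
E
```

```text
sleeve 265 [191. 277.] [0.54501245 0.22544778] [15.7 48.5] [ 0.77359897 -0.63367546]
sleeve 238 [268. 286.] [0.52805872 0.098299  ] [14.1 48. ] [ 0.7683039 -0.6400852]
sleeve 234 [340. 290.] [ 0.51922382 -0.02039709] [14.2 48.4] [ 0.6538142  -0.75665516]
L z max [0.118 0.123 0.125] xyz [0.731 0.167 0.123]
  mean of top [0.7331 0.1681 0.1215] 815
M z max [0.117 0.123 0.124] xyz [0.713 0.04  0.119]
  mean of top [0.7158 0.0398 0.1213] 804
F z max [0.151 0.201 0.205] xyz [ 0.71  -0.093  0.131]
  mean of top [ 0.6781 -0.0754  0.2314] 263
yellow [ 227   75   86   52 2223] [269.3 103.7] [0.873 0.097 0.048]
yellow [209 231  22  39 419] [221.2 250. ] [0.592 0.182 0.072]
yellow [284 239  19  39 360] [294.3 257.7] [0.578 0.055 0.072]
yellow [357 248  18  19 190] [365.1 254.6] [ 0.583 -0.068  0.071]
yellow [356 268  19  19 165] [366.6 279. ] [ 0.538 -0.07   0.072]
yellow [399 303  25  18 208] [408.1 312.1] [ 0.48  -0.135  0.068]
wash [0.71  0.309 0.147]
reag [ 0.642 -0.202  0.101]
```

View pics/side0.png

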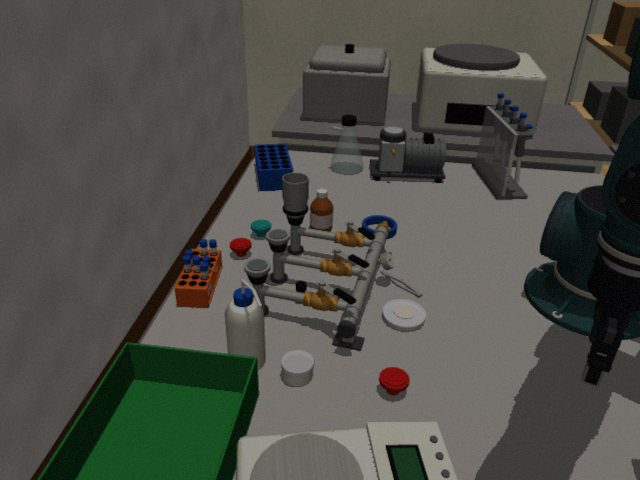

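Measurements agree with each other:
- **Support spacing:** 0.1295 m, against 0.130 m given.
- **Manifold yaw:** about -0.134 rad. The middle axis is at (0.577, 0.0585).
- **Sleeve radii:** 62.5 to 64.4 mm.
- **Lever angles:** about 1.04 (left), 1.03 (middle) and 0.82 (right).

I'll line the tool up with the manifold, shut the fingers and move off.

```bash
cat >w.py <<'E'
import sys
from bench import robot
from h import *
from scipy.spatial.transform import Rotation as R
yaw=-.134; X=np.array([np.cos(yaw),np.sin(yaw)]);Y=np.array([-X[1],X[0]]);O=np.array([.577,.0585])
s=robot.state();r=s["ee_pos"][:2]-O;M=R.from_rotvec(s["tcp_rot"])
print("t",round(s["clock"],2),"man xy",round(r@X,4),round(r@Y,4),"z",round(s["ee_pos"][2],4),"F",s["force"].round(1),"open",round(s["opening"],3))
B=np.c_[np.r_[-X,0],np.r_[Y,0],[0,0,-1]]
print("turn left (tool, units)",((M.inv()*R.from_matrix(B)).as_rotvec()/(np.pi/4)).round(3))
if len(sys.argv)>3:
    t=[float(a) for a in sys.argv[1:4]];w=np.r_[O+t[0]*X+t[1]*Y,t[2]]-s["ee_pos"]
    print("tool shift units",(M.inv().apply(w)/.15).round(3))
E
python3 -m creep '[[0,0,0,0,0,-0.143,0],[0,0,0,0,0,-0.143,0],[-0.2,-0.13,0.04,0,0,0,0],[-0.2,-0.13,0.04,0,0,0,0],[-0.2,-0.13,0.04,0,0,0,0]]' 30; python3 w.py -.075 .128 .16
```

```text
clock: 0.52
ee_pos: [0.2651, 0.4228, 0.2196]
tcp_rot: [-0.182, -3.134, 0.001]
force: [1.3, 0.8, 0.2]
opening: 0.0255
t 0.52 man xy -0.3577 0.3193 z 0.2196 F [1.3 0.8 0.2] open 0.025
turn left (tool, units) [-0.001 -0.002  0.023]
tool shift units [-1.862 -1.309  0.396]
```

```bash
python3 -m creep '[[-0.22,-0.15,0.045,0,0,0.02,0],[-0.22,-0.15,0.045,0,0,0,0],[-0.22,-0.15,0.045,0,0,0,0],[-0.22,-0.15,0.045,0,0,0,0],[-0.22,-0.15,0.045,0,0,0,0]]'; python3 w.py -.075 .128 .16
```

```text
clock: 0.93
ee_pos: [0.4175, 0.2844, 0.1839]
tcp_rot: [-0.202, -3.133, 0.002]
force: [0.6, 1.1, 0.9]
opening: -0.0001
t 0.93 man xy -0.1883 0.2026 z 0.1839 F [0.6 1.1 0.9] open -0.0
turn left (tool, units) [-0.001 -0.003  0.007]
tool shift units [-0.753 -0.501  0.158]
```

```bash
python3 -m creep '[[-0.22,-0.15,0.04,0,0,0,0],[-0.22,-0.15,0.04,0,0,0,0],[-0.22,-0.15,0.04,0,0,0,0],[-0.08,-0.04,0,0,0,0,0],[0,0,0,0,0,0,0]]'; python3 w.py -.075 .128 .103; python3 - <<'E'
from bench import robot
import cv2
p,d=robot.snapshot("wrist"); cv2.imwrite("pics/w1.png",p[:,:,::-1])
E
```

```text
clock: 1.35
ee_pos: [0.5242, 0.1876, 0.1622]
tcp_rot: [-0.212, -3.129, 0.004]
force: [0.0, -0.1, -0.3]
opening: 0.0
t 1.35 man xy -0.0696 0.1209 z 0.1622 F [ 0.  -0.1 -0.3] open 0.0
turn left (tool, units) [-0.004 -0.006 -0.002]
tool shift units [0.034 0.048 0.395]
```

View pics/w1.png

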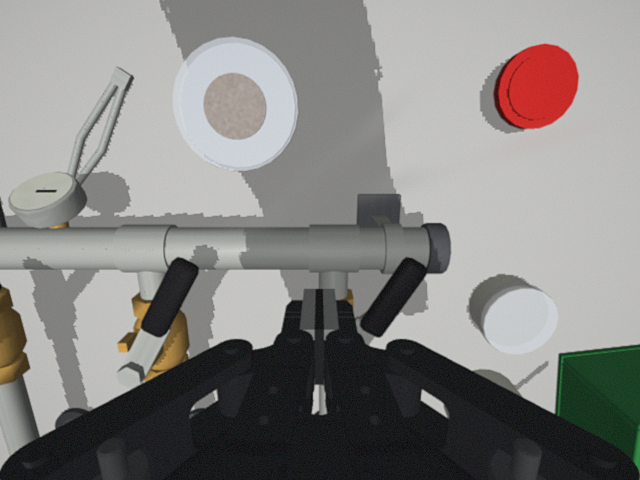

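The wrist view shows the shut fingertips at about (320,300), over the left branch pipe. The left sleeve is at (395,297), clear to the +y side. I'll go down here, then push.

```bash
python3 -m creep '[[0.03,0.0,0.18,0,0,0,0],[0,0,0.18,0,0,0,0],[0,0,0.04,0,0,0,0],[0,0,0,0,0,0,0],[0,0,0,0,0,0,0]]'; python3 w.py -.019 .194 .103; 
```

```text
clock: 1.82
ee_pos: [0.5148, 0.1926, 0.1024]
tcp_rot: [-0.206, -3.129, 0.003]
force: [0.8, -0.4, 0.4]
opening: -0.0001
t 1.82 man xy -0.0796 0.1246 z 0.1024 F [ 0.8 -0.4  0.4] open -0.0
turn left (tool, units) [-0.003 -0.007  0.003]
tool shift units [-0.405  0.462 -0.007]
```

```bash
python3 -m creep '[[-0.06,0.07,0,0,0,0,0],[-0.06,0.07,0,0,0,0,0],[-0.06,0.07,0,0,0,0,0],[-0.06,0.07,0,0,0,0,0],[-0.05,0.06,0,0,0,0,0]]'; python3 w.py -.019 .194 .103; 
```

```text
clock: 2.23
ee_pos: [0.5617, 0.2401, 0.1084]
tcp_rot: [-0.202, -3.128, 0.006]
force: [-3.6, -3.5, -1.5]
opening: -0.0001
t 2.23 man xy -0.0394 0.1779 z 0.1084 F [-3.6 -3.5 -1.5] open -0.0
turn left (tool, units) [-0.006 -0.008  0.006]
tool shift units [-0.137  0.107  0.035]
```

```bash
python3 -m creep '[[-0.05,0.04,0.03,0,0,0,0],[-0.05,0.04,0.01,0,0,0,0],[-0.05,0.03,0.01,0,0,0,0],[-0.03,0,0.0,0,0,0,0],[-0.02,0,0,0,0,0,0]]'; python3 w.py -.016 .194 .103; 
```

```text
clock: 2.65
ee_pos: [0.5864, 0.2559, 0.1037]
tcp_rot: [-0.194, -3.115, 0.009]
force: [-24.1, -1.1, 15.8]
opening: -0.0002
t 2.65 man xy -0.017 0.1969 z 0.1037 F [-24.1  -1.1  15.8] open -0.0
turn left (tool, units) [-0.009 -0.026  0.013]
tool shift units [-0.007 -0.019  0.004]
```

The left lever is on its stop, with 24 N reaction at the position I expected. I back off, lift and cross to the middle lever.

```bash
python3 -m creep '[[0.12,-0.02,0,0,0,0,0],[0.15,-0.1,-0.1,0,0,0,0],[0.1,-0.1,-0.2,0,0,0,0],[0,-0.2,-0.15,0,0,0,0],[0,-0.25,0,0,0,0,0]]'; python3 w.py -.075 -.005 .16; 
```

```text
clock: 3.07
ee_pos: [0.5186, 0.1672, 0.176]
tcp_rot: [-0.181, -3.115, 0.006]
force: [1.0, -0.0, 0.6]
opening: -0.0
t 3.07 man xy -0.0724 0.0999 z 0.176 F [ 1.  -0.   0.6] open -0.0
turn left (tool, units) [-0.007 -0.027  0.023]
tool shift units [ 0.027 -0.698  0.111]
```

```bash
python3 -m creep '[[0.02,-0.25,0,0,-0.02,0.02,0],[0,-0.25,0,0,0,0,0],[0,-0.1,0.1,0,0,0,0],[0,0,0.1,0,0,0,0],[0,0,0,0,0,0,0]]'; python3 w.py -.075 -.005 .103; 
```

```text
clock: 3.48
ee_pos: [0.5067, 0.0704, 0.1529]
tcp_rot: [0.21, 3.125, -0.006]
force: [0.5, 0.5, 0.1]
opening: 0.0002
t 3.48 man xy -0.0712 0.0024 z 0.1529 F [0.5 0.5 0.1] open 0.0
turn left (tool, units) [-0.004  0.012 -0.001]
tool shift units [ 0.028 -0.048  0.333]
```

```bash
python3 -m creep '[[0.02,-0.06,0.1,0,0,0,0],[0,0,0.15,0,0,0,0],[0,0,0.06,0,0,0,0],[0,0,0,0,0,0,0],[0,0,0,0,0,0,0]]'; python3 w.py -.019 .064 .103; 
```

```text
clock: 3.9
ee_pos: [0.5065, 0.0628, 0.1099]
tcp_rot: [0.208, 3.118, -0.004]
force: [0.4, 0.7, -0.0]
opening: -0.0003
t 3.9 man xy -0.0704 -0.0052 z 0.1099 F [ 0.4  0.7 -0. ] open -0.0
turn left (tool, units) [-0.002  0.021  0.001]
tool shift units [-0.342  0.461  0.051]
```

```bash
python3 -m creep '[[0,0,0.05,0,0,0,0],[-0.05,0.08,0.01,0,0,0,0],[-0.05,0.08,0.01,0,0,0,0],[-0.05,0.08,0.01,0,0,0,0],[-0.05,0.08,0.01,0,0,0,0]]'; python3 w.py -.019 .064 .103; python3 -m creep '[[-0.06,0.06,0.01,0,0,0,0],[-0.06,0.05,0.01,0,0,0,0],[-0.05,0.03,0.01,0,0,0,0],[-0.03,0,0,0,0,0,0],[0,0,0,0,0,0,0]]'; python3 w.py -.016 .064 .103
```

```text
clock: 4.32
ee_pos: [0.5447, 0.1076, 0.0995]
tcp_rot: [0.209, 3.116, -0.009]
force: [-2.6, -4.8, -0.4]
opening: 0.0005
t 4.32 man xy -0.0386 0.0443 z 0.0995 F [-2.6 -4.8 -0.4] open 0.001
turn left (tool, units) [-0.005  0.024  0.   ]
tool shift units [-0.131  0.131 -0.021]
clock: 4.73
ee_pos: [0.568, 0.1286, 0.0934]
tcp_rot: [-0.203, -3.13, 0.019]
force: [-0.0, -0.2, 0.2]
opening: -0.0002
t 4.73 man xy -0.0183 0.0682 z 0.0934 F [-0.  -0.2  0.2] open -0.0
turn left (tool, units) [-0.016 -0.006  0.006]
tool shift units [-0.015 -0.029 -0.064]
```

```bash
python3 -m creep '[[-0.03,0,-0.05,0,0,0,0],[-0.03,0,-0.01,0,0,0,0],[-0.03,0,0,0,0,0,0],[-0.03,0,0,0,0,0,0],[-0.03,0,0,0,0,0,0]]'; python3 w.py -.016 .064 .103
```

```text
clock: 5.15
ee_pos: [0.5692, 0.1294, 0.0985]
tcp_rot: [-0.191, -3.086, 0.024]
force: [-32.0, -1.8, 25.5]
opening: -0.0002
t 5.15 man xy -0.0172 0.0692 z 0.0985 F [-32.   -1.8  25.5] open -0.0
turn left (tool, units) [-0.024 -0.061  0.013]
tool shift units [-0.006 -0.035 -0.029]
```

The middle lever is on its stop too, with 32 N reaction. I back off and cross to the far side of the right lever.

```bash
python3 -m creep '[[0.12,-0.02,0,0,0.03,0,0],[0.1,-0.05,-0.1,0,0.03,0,0],[0.0,-0.1,-0.2,0.02,0,0,0],[0,-0.2,-0.15,0,0,0,0],[0,-0.2,0,0,0,0,0]]'; python3 w.py -.018 -.055 .16; 
```

```text
clock: 5.57
ee_pos: [0.5312, 0.0541, 0.1726]
tcp_rot: [-0.174, -3.032, 0.043]
force: [1.1, -0.0, -0.9]
opening: -0.0002
t 5.57 man xy -0.0448 -0.0105 z 0.1726 F [ 1.1 -0.  -0.9] open -0.0
turn left (tool, units) [-0.045 -0.13   0.025]
tool shift units [-0.181 -0.298  0.076]
```

```bash
python3 -m creep '[[-0.08,-0.15,0,-0.04,-0.13,0.02,0],[-0.08,-0.08,0,0,0,0,0],[0,0,0,0,0,0,0],[0,0,0,0,0,0,0],[0,0,0,0,0,0,0]]'; python3 w.py -.018 -.055 .103; python3 - <<'E'
from bench import robot
import cv2
p,d=robot.snapshot("wrist"); cv2.imwrite("pics/w2.png",p[:,:,::-1])
E
```

```text
clock: 5.98
ee_pos: [0.5526, 0.0132, 0.1742]
tcp_rot: [0.207, 3.127, -0.006]
force: [0.1, 0.3, 0.1]
opening: -0.0
t 5.98 man xy -0.0181 -0.0481 z 0.1742 F [0.1 0.3 0.1] open -0.0
turn left (tool, units) [-0.004  0.01   0.002]
tool shift units [ 0.003 -0.044  0.474]
```

View pics/w2.png

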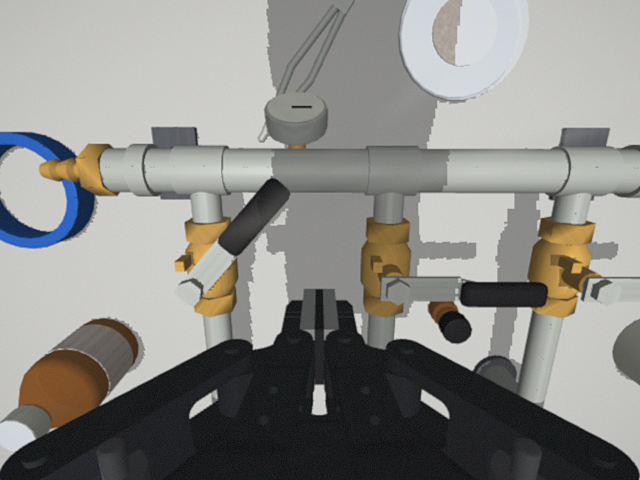

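The middle lever, sleeve at (505,293), is square across its pipe, and so is the left one. The fingers at (320,300) are on the +y side of the right sleeve (255,217), with room to go down.

```bash
python3 -m creep '[[0,-0.02,0.2,0,0,0,0],[0,0,0.2,0,0,0,0],[0,0,0.06,0,0,0,0],[0,0,0,0,0,0,0],[0,0,0,0,0,0,0]]'; python3 w.py -.064 -.1075 .103
```

```text
clock: 6.45
ee_pos: [0.5548, 0.0141, 0.1046]
tcp_rot: [0.198, 3.126, -0.005]
force: [-0.2, -1.3, -0.2]
opening: 0.0001
t 6.45 man xy -0.016 -0.0469 z 0.1046 F [-0.2 -1.3 -0.2] open 0.0
turn left (tool, units) [-0.004  0.012  0.01 ]
tool shift units [ 0.323 -0.401  0.009]
```

```bash
python3 -m creep '[[0.05,-0.06,0,0,0,0,0],[0.06,-0.07,0,0,0,0,0],[0.06,-0.07,0,0,0,0,0],[0.06,-0.07,0,0,0,0,0],[0.05,-0.06,0,0,0,0,0]]'; python3 w.py -.064 -.1075 .103
```

```text
clock: 6.87
ee_pos: [0.5067, -0.031, 0.1085]
tcp_rot: [0.191, 3.119, -0.002]
force: [4.1, 2.4, 0.1]
opening: 0.0004
t 6.87 man xy -0.0577 -0.0981 z 0.1085 F [4.1 2.4 0.1] open 0.0
turn left (tool, units) [-0.001  0.021  0.015]
tool shift units [ 0.043 -0.062  0.036]
```

```bash
python3 -m creep '[[0.02,-0.04,0.02,0,0,0,0],[0.02,-0.03,0.01,0,0,0,0],[0,-0.03,0,0,0,0,0],[0,-0.03,0,0,0,0,0],[0,-0.03,0,0,0,0,0]]'; python3 w.py -.064 -.1075 .103
```

```text
clock: 7.28
ee_pos: [0.5003, -0.0412, 0.1066]
tcp_rot: [0.177, 3.102, 0.068]
force: [11.1, 44.3, 2.2]
opening: -0.0002
t 7.28 man xy -0.0627 -0.109 z 0.1066 F [11.1 44.3  2.2] open -0.0
turn left (tool, units) [0.058 0.039 0.025]
tool shift units [0.009 0.009 0.024]
```

The right lever is on its open stop, with 44 N reaction. I back off, lift and clear the view.

```bash
python3 -m creep '[[0,0.12,0,0,0,0,0],[0,0.1,-0.1,0,0,0,0],[0,0,-0.2,0,0,0,0],[0,0,-0.2,0,0,0,0],[0.2,0,-0.15,0,0,0,0]]';python3 -m creep '[[0.25,0,0,0,0,0,0],[0.25,0,0,0,0,0,0],[0.15,0,0,0,0,0,0],[0,0,0,0,0,0,0],[0,0,0,0,0,0,0]]'; python3 - <<'E'
from bench import robot
from h import *
p,d=robot.snapshot("top");c=robot.calibration("top"); cv2.imwrite("pics/top1.png",p[:,:,::-1])
yaw=-.134; X=np.array([np.cos(yaw),np.sin(yaw)]);Y=np.array([-X[1],X[0]]);O=np.array([.577,.0585])
for s in sleeves(p,c,d):
    r=s[2]-O;y=r@Y;k={0:"-"}
    for n,a in (("L",.13),("M",0),("R",-.13)):
        v=np.array([r@X,y-a])
        if .05<np.hypot(*v)<.08: print(n,"angle by centre",round(np.arctan2(-v[0],v[1]),3),"radius",round(np.hypot(*v),3),"by edge", round(np.arctan(-(s[4]@X)/(s[4]@Y)),3))
print(robot.state()["force"])
E
```

```text
clock: 7.7
ee_pos: [0.469, -0.0088, 0.2035]
tcp_rot: [0.179, 3.11, 0.075]
force: [-0.9, 0.0, -0.6]
opening: 0.0
clock: 8.12
ee_pos: [0.3643, 0.001, 0.2049]
tcp_rot: [0.181, 3.105, 0.068]
force: [0.3, 0.1, -0.1]
opening: 0.0001
L angle by centre -0.016 radius 0.063 by edge -0.026
L angle by centre -3.134 radius 0.066 by edge -0.009
M angle by centre -0.008 radius 0.064 by edge -0.009
R angle by centre 1.548 radius 0.063 by edge -1.57
[ 0.62633918 -0.05170308 -0.1596807 ]
```

View pics/top1.png

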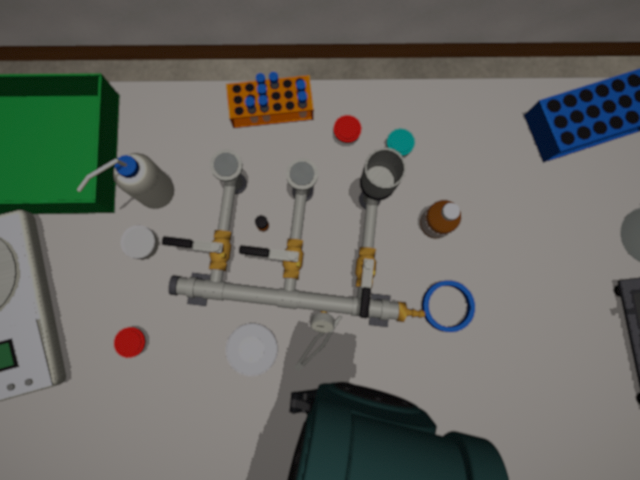

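The final top view shows the left sleeve (178,242) and the middle sleeve (253,251) square across their pipes. The right sleeve (364,300) is in line with its pipe, pointing at the robot. The funnel, supports and bystanders are where they were, and the arm touches nothing.

```bash
python3 -c "
from bench import robot
print(robot.finish_job())"
```

```text
the job is handed in; nothing more can be done
None
```

The job is handed in at about 8.2 s of the 54 s allowed. The funnel stood in the right place, so I pushed the left and middle levers shut and the right lever open, each onto its stop with the shut fingers.

**Levers:** the last top view gave these angles, all inside the 0.13 rad limits:

| Tap | Angle (rad) | Target |
|---|---|---|
| left | about -0.02 | 0 (shut) |
| middle | about -0.01 | 0 (shut) |
| right | 1.55 by sleeve centre, 1.57 by edge | 1.571 (open) |

**Everything else:** by eye in that picture, the funnel, both supports and all the bystanders were where they started. I did not measure their shifts. The arm was clear, with about 0.6 N on the wrist.

**Contact force:** the fingers met up to about 46 N at the right lever's stop. That is under the 120 N wrist limit. It is above the 40 N limit, which as I read it covers only the arm and the gripper's body, not the fingers. `finish_job` gave no verdict to confirm that.

**Odd readings:** the angle check matched the middle lever a second time as "left" (-3.13 rad), because it lies equally far from both taps. The right lever's edge angle printed as -1.57, which is the same line as +1.57.

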